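# Change a bench gas manifold over to its free spare line through the lever interlock

## Task

Change the gas manifold over to its spare line: bring the one lever that stands open (leaning away from you) fully home towards you, and then throw fully open the one other lever that is free, leaving the rest at home. An interlock lets only one lever be off home at a time, and two of the three spare lines are locked out inside where you cannot see it, so feel each lever with a light push and never force a blocked one: the locks are damaged above 20 N. Do not shift the other things on the bench.

Things in the scene. Friction and masses are not known exactly. Their poses are not given: they have to be found in the camera images.
- manifold: bench gas manifold, fixed: white housing 104 x 290 x 70 mm (x, y, z), round gauge in front, brass header and copper pipes (to 55 mm high) behind. Origin on the bench below the middle of the lever row; x points away from the robot, the way levers are thrown open; y along the row; z up. Four equal levers stand at y = +99, +33, -33, -99 mm, lever_a to lever_d in any order
- lever_a (a joint): lever that is open at the start (line in use); rad: 0 fully home (leaning 30 deg towards the robot), 1.047 at the open stop (30 deg away). Stays where left. If free it moves with 1.5 to 4 N at the grip all the way; if blocked it comes up hard between 0.05 and 0.2 rad (2 to 3 N more per mm at the grip)
- grip_a (a point): middle of the red grip of lever_a, on its centre line, 85 mm from the pivot. The grip is 15 to 18 mm thick and reaches from 58 to 109 mm from the pivot, on an 8 mm steel rod; at home its middle is 42 mm before the row and 136 mm high
- valve_a: white top plate (top 70 mm high) with black rubber boot that carries lever_a; origin on the bench below the lever's pivot, axes as the manifold's. The pivot axis is parallel to y, 62 mm above this origin
- lever_b (a joint): lever of a spare line, home at the start; of b, c and d two are locked out and one is free, drawn afresh each time, not visible; rad: 0 fully home (leaning 30 deg towards the robot), 1.047 at the open stop (30 deg away). Stays where left. If free it moves with 1.5 to 4 N at the grip all the way; if blocked it comes up hard between 0.05 and 0.2 rad (2 to 3 N more per mm at the grip)
- grip_b (a point): middle of the red grip of lever_b, on its centre line, 85 mm from the pivot. The grip is 15 to 18 mm thick and reaches from 58 to 109 mm from the pivot, on an 8 mm steel rod; at home its middle is 42 mm before the row and 136 mm high
- valve_b: white top plate (top 70 mm high) with black rubber boot that carries lever_b; origin on the bench below the lever's pivot, axes as the manifold's. The pivot axis is parallel to y, 62 mm above this origin
- lever_c (a joint): lever of a spare line, home at the start; of b, c and d two are locked out and one is free, drawn afresh each time, not visible; rad: 0 fully home (leaning 30 deg towards the robot), 1.047 at the open stop (30 deg away). Stays where left. If free it moves with 1.5 to 4 N at the grip all the way; if blocked it comes up hard between 0.05 and 0.2 rad (2 to 3 N more per mm at the grip)
- grip_c (a point): middle of the red grip of lever_c, on its centre line, 85 mm from the pivot. The grip is 15 to 18 mm thick and reaches from 58 to 109 mm from the pivot, on an 8 mm steel rod; at home its middle is 42 mm before the row and 136 mm high
- valve_c: white top plate (top 70 mm high) with black rubber boot that carries lever_c; origin on the bench below the lever's pivot, axes as the manifold's. The pivot axis is parallel to y, 62 mm above this origin
- lever_d (a joint): lever of a spare line, home at the start; of b, c and d two are locked out and one is free, drawn afresh each time, not visible; rad: 0 fully home (leaning 30 deg towards the robot), 1.047 at the open stop (30 deg away). Stays where left. If free it moves with 1.5 to 4 N at the grip all the way; if blocked it comes up hard between 0.05 and 0.2 rad (2 to 3 N more per mm at the grip)
- grip_d (a point): middle of the red grip of lever_d, on its centre line, 85 mm from the pivot. The grip is 15 to 18 mm thick and reaches from 58 to 109 mm from the pivot, on an 8 mm steel rod; at home its middle is 42 mm before the row and 136 mm high
- valve_d: white top plate (top 70 mm high) with black rubber boot that carries lever_d; origin on the bench below the lever's pivot, axes as the manifold's. The pivot axis is parallel to y, 62 mm above this origin
- lock_bar (a joint): sliding locking bar under the cover, its brass end shows in the left cheek; m: 0 when all levers are home, about 0.010 (towards +y of the manifold) when one is open. While it is out, all levers at home are blocked; it drops back by spring when the open lever comes home. Locks are damaged by more than 20 N at a lever
- glass_beaker: bystander: small clear beaker 52 mm wide, 58 mm high, behind the manifold; origin at the centre of its underside
- bottle_wash: bystander: clear bottle with green-striped label and orange cap, 61 mm wide, 118 mm high, behind the manifold; origin at the centre of its underside
- timer: bystander: white bench timer 62 x 66 x 19 mm, near the front edge; origin at the centre of its underside
- tweezers: bystander: steel tweezers 128 mm long, lying near the front edge on the right; origin at the centre of its underside
- tip_box: bystander: pink tip box 116 x 85 x 78 mm, on the left; origin at the centre of its underside
- pipette_a: bystander: white pipette 244 mm long, lying on the left; origin at the centre of its underside
- marker: bystander: black marker standing on its end, 136 mm high, on the left; origin at the centre of its underside

How it is judged:
By the outcome, as a careful person would: the job done as asked, in the order asked, and still so for the second after the job is handed in, with the robot touching nothing.
It also fails if it takes over 54 s, if anything falls off the work surface, if the arm or the gripper's body presses on something with over 40 N, if the wrist force passes 120 N, or if a joint passes its speed limit or range.

## Robot

A 6-joint arm with a two-finger parallel gripper is mounted at the origin on a cart in front of the work surface, level with it; the furniture and walls round the work are solid. World frame = base frame: x ahead of the robot, y to its left, z up, the work surface at z = 0. Lengths are in m, angles in rad, forces in N, time in s.
With the tool pointing down it reaches from about 0.325 to 0.775 m from the base axis. Payload 5.5 kg.
Tool frame: the origin (TCP) lies midway between the tips of the shut fingers; the grasp point (between the pads) lies 19 mm behind it; z points along the fingers, y is the line along which they close (so a half turn about z gives the same grasp; the last joint's range is limited). The gripper opens to 88 mm and grips with 3 to 60 N. Pads are 20 mm wide; open, the fingers measure 115 mm over their backs; the gripper's body (75 mm by 178 mm) begins 61 mm behind the grasp point.
Start: joints at [1.204, 0.091, 1.231, -0, 1.82, -0.057], TCP at [0.183, 0.571, 0.223] pointing down, gripper open.
Joint ranges: [-2.87, 2.87], [-0.86, 2.18], [0.17, 2.46], [-1.51, 4.65], [0.06, 2.69], [-2.65, 2.65]. Speed limits (rad/s): [2.57, 2.57, 3.01, 3.14, 3.14, 3.14].

## Interface

Orientations are given as a unit quaternion [x, y, z, w].
In Python, from cell import get_state, read_camera, hand_in gives the robot as it stands.
- The arm moves only by the tool arm_command, never from a script. Its argument "rows" is a list of rows, each a list of 3 entries, a list of its own where there are three numbers: the opening, from -1 (shut) to 1 (fully open), then the shift along the tool's x, y, z in m, then the turn, a rotation vector about the tool's x, y, z in degrees. A call has 1 to 5 rows; each row shifts and turns the commanded pose from where the row before left it, along the tool's axes as they then stand; what a row does not reach is not made up. A row lasts 1/10 s, in which the tool goes at most 50 mm and 8.59 degrees, less where a joint would pass 70% of its speed; a pose out of reach is approached as far as the arm can. A call with a gripper value outside its range is refused whole. The fingers move at their own pace and stop on an object; "squeeze" is the grip in N (left out, the last holds). Time passes only in rows, so rows that do not move let the fingers close. It gives the time, the measured TCP pose, the force, the opening and the grip force at its end, in the units of the state.
- get_state(): the state, without advancing time (a new reading comes with each control period).
- read_camera(name): name is "side" or "top"; returns a dict with "image" (384x512x3 uint8, red, green, blue), "range_z" (384x512 float32, m along the optical axis (not along the pixel's ray), 0 where there is no reading), "vfov" (degrees; the focal length in pixels is half the picture's height over the tangent of half this angle, whatever the lens; pixels are square), "cx", "cy" (the principal point, pixels), "world_from_camera" (4x4, takes a point from camera to world coordinates). Camera axes: x right, y down, z forward; pixel columns grow to the right and rows downward; lengths in m; the calibration is good to about 2 mm. A picture is of the moment at which its call begins.
- hand_in(): hands the job in; it is judged then, once.
The state is a dict: "clock": time; "joint_positions": joint angles; "qvel": joint speeds; "effort": joint torques, N m; "eef_pos": TCP position; "eef_rot": TCP orientation; "ft_force": force on the tool from outside, world axes, zero at the start; "moment": the same for the moment, N m; "width": finger opening in m; "grasp_force": force on a finger pad.
Only numpy, scipy, OpenCV 4.12 (cv2) and the standard library are available. Lean on these libraries where they do the work, as an engineer would, in place of code of your own. Each camera call takes 0.05 s, during which the arm holds its last target. There are 200 camera calls.

## Working session

There is one attempt and no reset: what is moved stays moved. The work goes in short steps, Python scripts to look and compute and a tool call to move; the robot and the scene stay as the last step left them, time stands still between calls to the robot, and variables do not carry over. Pictures are saved under pics/ and viewed, at most 10 in all, crops included, and the job is handed in when it is done.

Besides the shell and the picture viewer there is one more tool, called after "Call:" by a JSON object that holds its "name" and its "arguments", one argument or row to a line. arm_command: Moves the arm, as the interface text tells. Its arguments: {"type":"object","properties":{"rows":{"type":"array","items":{"type":"array"}},"squeeze":{"type":"number"}},"required":["rows"]}

```bash
mkdir -p pics
cat > h.py <<'E'
import numpy as np, cv2
from cell import get_state, read_camera, hand_in
def pts(c):
    h,w=c["range_z"].shape; f=h/2/np.tan(np.radians(c["vfov"])/2)
    u,v=np.meshgrid(np.arange(w),np.arange(h)); z=c["range_z"]
    P=np.stack([(u-c["cx"])/f*z,(v-c["cy"])/f*z,z,np.ones_like(z)],-1)
    return (P@c["world_from_camera"].T)[...,:3]
def red(c):
    q=cv2.cvtColor(c["image"],cv2.COLOR_RGB2HSV)
    return (((q[...,0]<8)|(q[...,0]>172))&(q[...,1]>140)&(q[...,2]>70)&(c["range_z"]>0)).astype(np.uint8)
def blobs(c,P,m):
    n,l,s,ce=cv2.connectedComponentsWithStats(m)
    for i in range(1,n):
        if s[i,4]>40:
            p=P[l==i]; print(s[i],ce[i].round(),"med",np.median(p,0).round(3),"lo",np.percentile(p,3,axis=0).round(3),"hi",np.percentile(p,97,axis=0).round(3))
E
python3 - <<'E'
from h import *
for n in("top","side"):
    c=read_camera(n);P=pts(c);print(n,c["world_from_camera"].round(2).tolist());blobs(c,P,red(c))
    cv2.imwrite(f"pics/{n}0.png",c["image"][...,::-1])
print(get_state())
E
```

```text
top [[0.02, -1.0, 0.09, 0.42], [-1.0, -0.02, 0.02, 0.09], [-0.02, -0.09, -1.0, 1.41], [0.0, 0.0, 0.0, 1.0]]
[122  67   9   9  62] [126.  71.] med [0.968 0.594 0.09 ] lo [0.956 0.582 0.053] hi [0.985 0.615 0.095]
side [[-0.99, -0.06, 0.13, 0.38], [-0.14, 0.38, -0.91, 1.41], [0.01, -0.92, -0.38, 0.63], [0.0, 0.0, 0.0, 1.0]]
[287 149   8  19  85] [290. 158.] med [ 0.449 -0.177  0.14 ] lo [ 0.433 -0.246  0.118] hi [ 0.462 -0.107  0.159]
[ 77 246  11  10  87] [ 82. 250.] med [0.965 0.602 0.089] lo [0.955 0.586 0.078] hi [0.978 0.609 0.093]
{'clock': 0.1, 'joint_positions': array([ 1.20427976e+00,  9.17598445e-02,  1.23173634e+00, -2.69433774e-05,
        1.81981051e+00, -5.66948935e-02]), 'qvel': array([ 0.00101122, -0.00095104, -0.00252344, -0.00022429, -0.00185581,
       -0.00121875]), 'effort': array([ 2.18986213e-03, -4.47859168e+01, -4.07569993e+01,  6.99695572e-02,
        2.84411805e-02, -1.07957255e-04]), 'eef_pos': array([0.18284583, 0.57118308, 0.22165061]), 'eef_rot': array([ 1.54295216e-01,  9.88024419e-01, -8.40645359e-04, -1.67231929e-04]), 'ft_force': array([-0.21167935, -0.03123707, -0.56869085]), 'moment': array([-0.03722886, -0.01401458,  0.02725577]), 'grasp_force': 0.0, 'width': 0.08755682472998991}
```

View pics/top0.png

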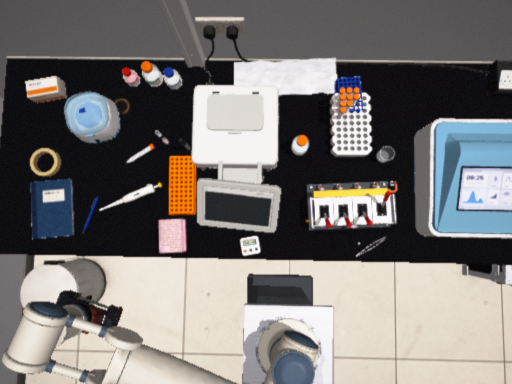

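View pics/side0.png

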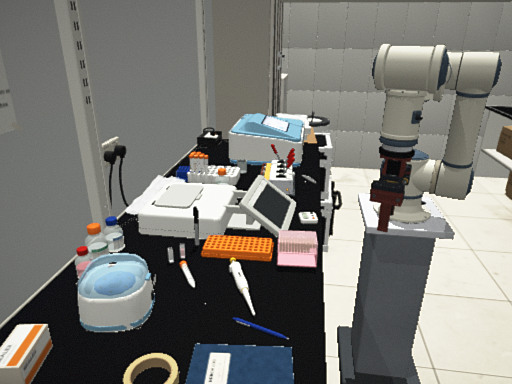

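The top view shows the manifold at px (307–397, 180–230). Three grips at home are near (326, 222), (349, 222) and (372, 222), and the open one is the rightmost, near (392, 187). The tweezers lie at (372, 245) and the timer at (250, 245). I'll locate the grips more finely.

Run:
```python
from h import *
c=read_camera("top");P=pts(c)
q=cv2.cvtColor(c["image"],cv2.COLOR_RGB2HSV)
m=(((q[...,0]<8)|(q[...,0]>170))&(q[...,1]>120)&(q[...,2]>60)).astype(np.uint8)
m[:, :300]=0; m[:,405:]=0; m[:170]=0
n,l,s,ce=cv2.connectedComponentsWithStats(m)
for i in range(1,n):
    if s[i,4]>4:
        p=P[l==i]; k=p[:,2]>.1; print(s[i],ce[i].round(1),p[k].mean(0).round(3) if k.any() else "", p.min(0).round(3),p.max(0).round(3))
# housing: white at z~0.07
w=((abs(P[...,2]-.07)<.008)&(q[...,1]<60)&(q[...,2]>120)).astype(np.uint8); w[:, :300]=0; w[:,402:]=0; w[:178]=0
p=P[w>0][:,:2]; print(cv2.minAreaRect((p*1000).astype(np.float32)))
cv2.imwrite("pics/topc.png",cv2.resize(c["image"][165:265,290:420,::-1],None,fx=6,fy=6,interpolation=cv2.INTER_CUBIC))
s=read_camera("side");cv2.imwrite("pics/sidec.png",cv2.resize(s["image"][130:230,220:350,::-1],None,fx=6,fy=6,interpolation=cv2.INTER_CUBIC))
for y,x in((185,308),(228,310),(228,396),(200,391),(200,326),(200,349),(200,372)):print((x,y),P[y,x].round(3))
```

```text
[394 181   3   3   5] [394.6 181.8]  [ 0.59  -0.386  0.003] [ 0.599 -0.366  0.045]
[384 191   8  10  37] [387.  195.4] [ 0.533 -0.296  0.182] [ 0.417 -0.37  -0.003] [0.559 0.094 1.41 ]
[345 217   7  11  39] [348.1 222.3] [ 0.446 -0.173  0.181] [ 0.417 -0.206  0.045] [0.464 0.094 1.41 ]
[365 216   7  10  38] [368.2 221.1] [ 0.452 -0.245  0.149] [ 0.438 -0.293  0.006] [ 0.468 -0.24   0.162]
[326 218   6  10  37] [327.9 223.3] [ 0.443 -0.114  0.149] [ 0.429 -0.151  0.001] [ 0.459 -0.109  0.161]
((487.8382873535156, -211.96917724609375), (105.2345962524414, 292.9146423339844), 3.1899898052215576)
(308, 185) [ 0.582 -0.066  0.003]
(310, 228) [ 0.426 -0.074  0.011]
(396, 228) [ 0.432 -0.387 -0.005]
(391, 200) [ 0.528 -0.349  0.06 ]
(326, 200) [ 0.523 -0.121  0.072]
(349, 200) [ 0.524 -0.2    0.073]
(372, 200) [ 0.526 -0.28   0.071]
```

View pics/topc.png

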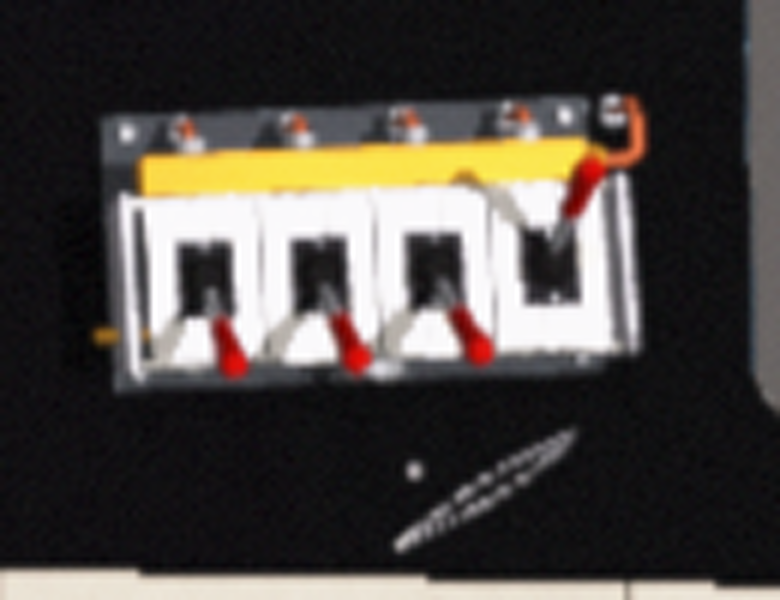

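View pics/sidec.png

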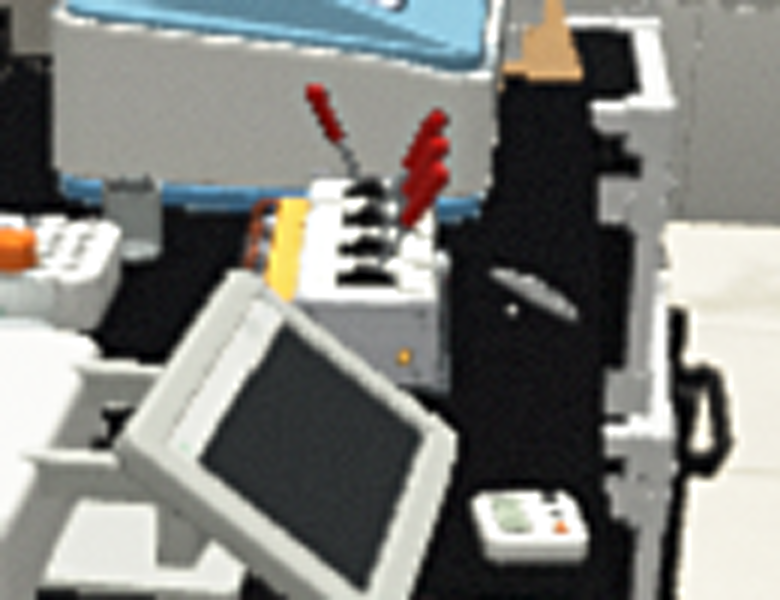

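The crops confirm it. The open lever is the -99 one, with its tip near crop px (592, 170). The three home tips are near (235, 365), (357, 357) and (480, 350), and the brass bar end shows at (100, 335).

Manifold pose: about (0.488, -0.212), yaw +3.2°. My plan is to straddle each lever with fully open fingers, closing axis along manifold x, so I can push either way.

Call:
{"name": "arm_command", "arguments": {
  "rows": [
    [1,[0,0,-0.03],[0,0,8.5]],
    [1,[0,0,-0.03],[0,0,8.5]],
    [1,[0,0,-0.03],[0,0,8.5]],
    [1,[0,0,-0.03],[0,0,8.5]],
    [1,[0,0,0],[0,0,8.5]]
  ],
  "squeeze": 40
}}

```text
clock: 0.7
eef_pos: [0.1831, 0.5719, 0.348]
eef_rot: [0.505, 0.863, 0.004, -0.001]
ft_force: [0.3, 1.1, 0.7]
width: 0.088
grasp_force: 0.0
```

Call:
{"name": "arm_command", "arguments": {
  "rows": [
    [1,[0,0,0],[0,0,8.5]],
    [1,[0,0,0],[0,0,8.5]],
    [1,[0,0,0],[0,0,8.5]],
    [1,[0,0,0],[0,0,1.1]],
    [1,[0,0,0],[0,0,0]]
  ]
}}

```text
clock: 1.2
eef_pos: [0.1829, 0.5714, 0.3424]
eef_rot: [0.686, 0.727, -0.0, 0.0]
ft_force: [-0.2, 0.1, 0.6]
width: 0.0879
grasp_force: 0.0
```

Call:
{"name": "arm_command", "arguments": {
  "rows": [
    [1,[-0.045,0.0154,0],[0,0,0]],
    [1,[-0.045,0.0154,0],[0,0,0]],
    [1,[-0.045,0.0154,0],[0,0,0]],
    [1,[-0.045,0.0154,0],[0,0,0]],
    [1,[-0.045,0.0154,0],[0,0,0]]
  ]
}}

```text
clock: 1.7
eef_pos: [0.2724, 0.3492, 0.3426]
eef_rot: [0.686, 0.728, 0.0, 0.0]
ft_force: [0.1, -0.5, -0.1]
width: 0.088
grasp_force: 0.0
```

Call:
{"name": "arm_command", "arguments": {
  "rows": [
    [1,[-0.045,0.0154,0],[0,0,0]],
    [1,[-0.045,0.0154,0],[0,0,0]],
    [1,[-0.045,0.0154,0],[0,0,0]],
    [1,[-0.045,0.0154,0],[0,0,0]],
    [1,[-0.045,0.0154,0],[0,0,0]]
  ]
}}

```text
clock: 2.2
eef_pos: [0.3615, 0.1288, 0.3429]
eef_rot: [0.686, 0.728, 0.001, 0.0]
ft_force: [0.6, -0.0, 0.1]
width: 0.088
grasp_force: 0.0
```

Call:
{"name": "arm_command", "arguments": {
  "rows": [
    [1,[-0.045,0.0154,0],[0,0,0]],
    [1,[-0.045,0.0154,0],[0,0,0]],
    [1,[-0.045,0.0154,0],[0,0,0]],
    [1,[-0.045,0.0154,0],[0,0,0]],
    [1,[-0.045,0.0154,0],[0,0,0]]
  ]
}}

```text
clock: 2.7
eef_pos: [0.4509, -0.0919, 0.3428]
eef_rot: [0.686, 0.727, 0.0, 0.0]
ft_force: [0.9, 0.8, 0.1]
width: 0.0877
grasp_force: 0.0
```

Call:
{"name": "arm_command", "arguments": {
  "rows": [
    [1,[-0.045,0.0154,0],[0,0,0]],
    [1,[-0.045,0.0154,0],[0,0,0]],
    [1,[-0.045,0.0154,0],[0,0,0]],
    [1,[-0.045,0.0154,0],[0,0,0]],
    [1,[0,0,0],[0,0,0]]
  ]
}}

```text
clock: 3.2
eef_pos: [0.523, -0.2711, 0.3374]
eef_rot: [0.688, 0.726, -0.001, -0.003]
ft_force: [0.4, 1.6, -0.4]
width: 0.0876
grasp_force: 0.0
```

Call:
{"name": "arm_command", "arguments": {
  "rows": [
    [1,[-0.019,0.007,0.03],[0,0,0]],
    [1,[-0.019,0.007,0.03],[0,0,0]],
    [1,[0,0,0.03],[0,0,0]],
    [1,[0,0,0.03],[0,0,0]],
    [1,[0,0,0],[0,0,0]]
  ]
}}

```text
clock: 3.7
eef_pos: [0.5365, -0.302, 0.2171]
eef_rot: [0.686, 0.727, -0.001, -0.004]
ft_force: [-0.3, 0.3, 0.1]
width: 0.0881
grasp_force: 0.0
```

Run:
```python
from h import *
c=read_camera("top");s=read_camera("side")
a=cv2.resize(c["image"][165:265,290:420,::-1],(520,400),interpolation=2);b=cv2.resize(s["image"][110:210,220:350,::-1],(520,400),interpolation=2)
cv2.imwrite("pics/c1.png",cv2.resize(np.hstack([a,b]),(800,308)))
print(get_state()["eef_pos"])
```

```text
[ 0.53795943 -0.30281288  0.22329785]
```

View pics/c1.png

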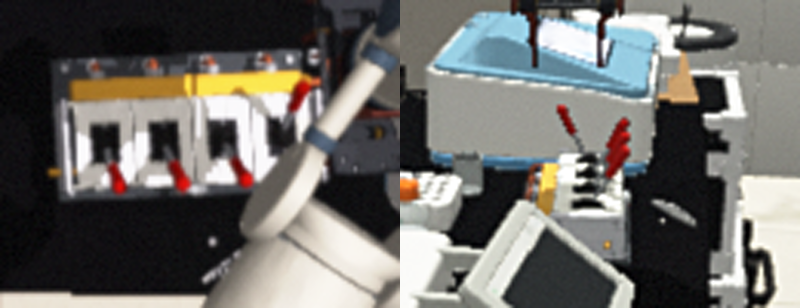

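Side view: the fingers at px (533) and (602) straddle the open lever's tip at (563). I'm descending, then pulling it home.

Call:
{"name": "arm_command", "arguments": {
  "rows": [
    [1,[-0.005,0,0.025],[0,0,0]],
    [1,[0,0,0.026],[0,0,0]],
    [1,[0,0,0.026],[0,0,0]],
    [1,[0,0,0.026],[0,0,0]],
    [1,[0,0,0],[0,0,0]]
  ]
}}

```text
clock: 4.3
eef_pos: [0.5378, -0.3076, 0.1183]
eef_rot: [0.687, 0.727, -0.0, -0.001]
ft_force: [0.1, 0.2, -1.7]
width: 0.0878
grasp_force: 0.0
```

Call:
{"name": "arm_command", "arguments": {
  "rows": [
    [1,[0,-0.01,0],[0,0,0]],
    [1,[0,-0.01,0],[0,0,0]],
    [1,[0,-0.01,0],[0,0,0]],
    [1,[0,-0.005,0],[0,0,0]],
    [1,[0,0,0],[0,0,0]]
  ]
}}

```text
clock: 4.8
eef_pos: [0.5037, -0.3108, 0.1218]
eef_rot: [0.688, 0.726, 0.0, 0.002]
ft_force: [2.1, 0.1, 2.3]
width: 0.0879
grasp_force: 1.0
```

Call:
{"name": "arm_command", "arguments": {
  "rows": [
    [1,[0,-0.012,0],[0,0,0]],
    [1,[0,-0.012,0],[0,0,0]],
    [1,[0,-0.012,0],[0,0,0]],
    [1,[0,-0.012,0],[0,0,0]],
    [1,[0,-0.012,0],[0,0,0]]
  ]
}}

```text
clock: 5.3
eef_pos: [0.4424, -0.3135, 0.1191]
eef_rot: [0.687, 0.726, 0.0, -0.0]
ft_force: [3.5, 0.3, -2.6]
width: 0.0879
grasp_force: 1.7
```

Call:
{"name": "arm_command", "arguments": {
  "rows": [
    [1,[0,-0.004,0],[0,0,0]],
    [1,[0,-0.004,0],[0,0,0]],
    [1,[0,0,0],[0,0,0]]
  ]
}}

```text
clock: 5.6
eef_pos: [0.4347, -0.3139, 0.1192]
eef_rot: [0.688, 0.726, -0.0, -0.001]
ft_force: [0.8, -0.4, -0.8]
width: 0.0876
grasp_force: 0.0
```

Call:
{"name": "arm_command", "arguments": {
  "rows": [
    [1,[0,-0.004,0],[0,0,0]],
    [1,[0,-0.002,0],[0,0,0]],
    [1,[0,0,0],[0,0,0]]
  ]
}}

```text
clock: 5.9
eef_pos: [0.4295, -0.3142, 0.1195]
eef_rot: [0.687, 0.726, -0.0, -0.0]
ft_force: [1.3, -0.0, -0.5]
width: 0.0878
grasp_force: 0.8
```

Call:
{"name": "arm_command", "arguments": {
  "rows": [
    [1,[0,-0.003,0],[0,0,0]],
    [1,[0,0,0],[0,0,0]]
  ]
}}

```text
clock: 6.1
eef_pos: [0.4275, -0.3145, 0.1202]
eef_rot: [0.687, 0.726, 0.001, 0.001]
ft_force: [5.6, 0.8, -0.5]
width: 0.0877
grasp_force: 2.0
```

Call:
{"name": "arm_command", "arguments": {
  "rows": [
    [1,[0,-0.003,0],[0,0,0]],
    [1,[0,0,0],[0,0,0]]
  ]
}}

```text
clock: 6.3
eef_pos: [0.4265, -0.3146, 0.1209]
eef_rot: [0.687, 0.727, 0.002, 0.003]
ft_force: [12.3, 0.2, -0.5]
width: 0.0875
grasp_force: 4.8
```

Call:
{"name": "arm_command", "arguments": {
  "rows": [
    [1,[0,-0.003,0],[0,0,0]],
    [1,[0,0,0],[0,0,0]]
  ]
}}

```text
clock: 6.5
eef_pos: [0.4255, -0.3146, 0.1216]
eef_rot: [0.686, 0.727, 0.004, 0.005]
ft_force: [19.8, 0.6, -1.5]
width: 0.0879
grasp_force: 7.7
```

Home stop reached. Releasing, lifting, and moving over the next lever (-33).

Call:
{"name": "arm_command", "arguments": {
  "rows": [
    [1,[0,0.015,0],[0,0,0]],
    [1,[0,0.014,0],[0,0,0]],
    [1,[0,0,-0.04],[0,0,0]],
    [1,[0,0,-0.04],[0,0,0]],
    [1,[0,0,0],[0,0,0]]
  ]
}}

```text
clock: 7.0
eef_pos: [0.4512, -0.3146, 0.2066]
eef_rot: [0.687, 0.726, 0.0, 0.005]
ft_force: [-0.5, 0.3, -0.0]
width: 0.0877
grasp_force: 0.0
```

Call:
{"name": "arm_command", "arguments": {
  "rows": [
    [1,[0.022,0,0],[0,0,0]],
    [1,[0.022,0,0],[0,0,0]],
    [1,[0.022,0,0],[0,0,0]],
    [1,[0,0,0],[0,0,0]]
  ]
}}

```text
clock: 7.4
eef_pos: [0.4459, -0.2457, 0.1996]
eef_rot: [0.687, 0.727, -0.0, -0.0]
ft_force: [0.3, -0.2, -0.5]
width: 0.088
grasp_force: 0.0
```

Run:
```python
from h import *
c=read_camera("top");s=read_camera("side")
a=cv2.resize(c["image"][165:265,290:420,::-1],(520,400),interpolation=2);b=cv2.resize(s["image"][110:210,220:350,::-1],(520,400),interpolation=2)
cv2.imwrite("pics/c2.png",cv2.resize(np.hstack([a,b]),(800,308)))
e=get_state()["eef_pos"];d=e[:2]-[.488,-.212];print(e,d@[.9984,.0558],d@[-.0558,.9984])
```

```text
[ 0.4458982  -0.24751273  0.19944583] -0.04401604861053637 -0.03310662452185116
```

View pics/c2.png

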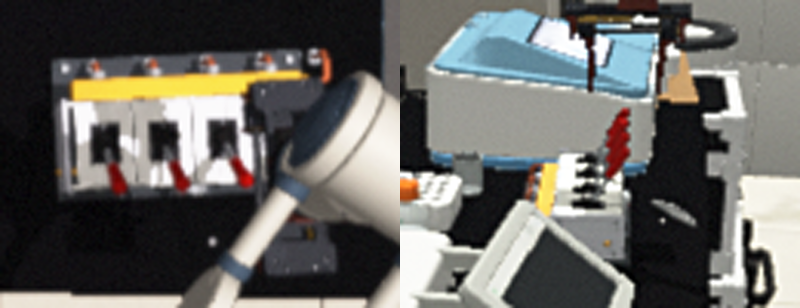

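All four levers now line up at home (px 620, 145 in the side half) and the brass bar end has gone in. Feeling lever -33.

Call:
{"name": "arm_command", "arguments": {
  "rows": [
    [1,[0,0,0.03],[0,0,0]],
    [1,[0,0,0.03],[0,0,0]],
    [1,[0,0,0.02],[0,0,0]],
    [1,[0,0.008,0],[0,0,0]],
    [1,[0,0.006,0],[0,0,0]]
  ]
}}

```text
clock: 8.0
eef_pos: [0.4604, -0.2473, 0.1198]
eef_rot: [0.688, 0.726, -0.0, -0.0]
ft_force: [-0.0, -0.3, 0.7]
width: 0.0872
grasp_force: 0.0
```

Call:
{"name": "arm_command", "arguments": {
  "rows": [
    [1,[0,0.004,0],[0,0,0]],
    [1,[0,0,0],[0,0,0]]
  ]
}}

```text
clock: 8.2
eef_pos: [0.4651, -0.2469, 0.1212]
eef_rot: [0.687, 0.726, 0.0, 0.001]
ft_force: [-0.3, 0.2, -0.4]
width: 0.0877
grasp_force: 0.0
```

Call:
{"name": "arm_command", "arguments": {
  "rows": [
    [1,[0,0.004,0],[0,0,0]],
    [1,[0,0,0],[0,0,0]]
  ]
}}

```text
clock: 8.4
eef_pos: [0.4684, -0.2462, 0.1203]
eef_rot: [0.687, 0.726, 0.0, 0.001]
ft_force: [-0.5, -0.1, -0.3]
width: 0.0879
grasp_force: 0.0
```

Call:
{"name": "arm_command", "arguments": {
  "rows": [
    [1,[0,0.003,0],[0,0,0]],
    [1,[0,0,0],[0,0,0]]
  ]
}}

```text
clock: 8.6
eef_pos: [0.4711, -0.2459, 0.1197]
eef_rot: [0.687, 0.726, 0.0, 0.0]
ft_force: [-0.4, 1.2, 0.1]
width: 0.088
grasp_force: 0.0
```

Call:
{"name": "arm_command", "arguments": {
  "rows": [
    [1,[0,0.003,0],[0,0,0]],
    [1,[0,0,0],[0,0,0]]
  ]
}}

```text
clock: 8.8
eef_pos: [0.4741, -0.2457, 0.1196]
eef_rot: [0.687, 0.726, 0.0, -0.0]
ft_force: [-1.1, 0.5, 0.5]
width: 0.0875
grasp_force: 0.0
```

Call:
{"name": "arm_command", "arguments": {
  "rows": [
    [1,[0,0.003,0],[0,0,0]],
    [1,[0,0,0],[0,0,0]]
  ]
}}

```text
clock: 9.0
eef_pos: [0.4771, -0.2456, 0.1196]
eef_rot: [0.687, 0.726, 0.0, 0.0]
ft_force: [0.8, -0.8, 0.6]
width: 0.0877
grasp_force: 0.0
```

Call:
{"name": "arm_command", "arguments": {
  "rows": [
    [1,[0,0.003,0],[0,0,0]],
    [1,[0,0,0],[0,0,0]]
  ]
}}

```text
clock: 9.2
eef_pos: [0.4801, -0.2454, 0.1196]
eef_rot: [0.687, 0.726, 0.0, 0.0]
ft_force: [-0.7, -0.2, 0.0]
width: 0.0879
grasp_force: 0.0
```

Call:
{"name": "arm_command", "arguments": {
  "rows": [
    [1,[0,0.003,0],[0,0,0]],
    [1,[0,0,0],[0,0,0]]
  ]
}}

```text
clock: 9.4
eef_pos: [0.4827, -0.2454, 0.1198]
eef_rot: [0.687, 0.726, -0.0, -0.0]
ft_force: [-1.4, -0.4, 1.7]
width: 0.0877
grasp_force: 1.0
```

Call:
{"name": "arm_command", "arguments": {
  "rows": [
    [1,[0,0.003,0],[0,0,0]],
    [1,[0,0,0],[0,0,0]]
  ]
}}

```text
clock: 9.6
eef_pos: [0.4856, -0.2453, 0.1199]
eef_rot: [0.687, 0.726, -0.0, -0.0]
ft_force: [-5.5, -0.2, 4.4]
width: 0.0875
grasp_force: 2.3
```

Call:
{"name": "arm_command", "arguments": {
  "rows": [
    [1,[0,0.003,0],[0,0,0]],
    [1,[0,0,0],[0,0,0]]
  ]
}}

```text
clock: 9.8
eef_pos: [0.4874, -0.2453, 0.1205]
eef_rot: [0.688, 0.726, -0.001, -0.001]
ft_force: [-10.7, 0.3, 9.0]
width: 0.0878
grasp_force: 5.4
```

Blocked. I'm backing off and settling it home from the far side.

Call:
{"name": "arm_command", "arguments": {
  "rows": [
    [1,[0,-0.015,0],[0,0,0]],
    [1,[0,-0.015,0],[0,0,0]],
    [1,[0,-0.015,0],[0,0,0]],
    [1,[0,-0.008,0],[0,0,0]],
    [1,[0,0,0],[0,0,0]]
  ]
}}

```text
clock: 10.3
eef_pos: [0.4358, -0.248, 0.1197]
eef_rot: [0.688, 0.726, 0.0, 0.0]
ft_force: [-0.4, 0.4, 0.6]
width: 0.0877
grasp_force: 0.0
```

Call:
{"name": "arm_command", "arguments": {
  "rows": [
    [1,[0,-0.004,0],[0,0,0]],
    [1,[0,-0.004,0],[0,0,0]],
    [1,[0,0,0],[0,0,0]]
  ]
}}

```text
clock: 10.6
eef_pos: [0.4281, -0.2483, 0.1196]
eef_rot: [0.687, 0.726, 0.0, 0.0]
ft_force: [-0.2, -1.2, -0.5]
width: 0.088
grasp_force: 0.3
```

Call:
{"name": "arm_command", "arguments": {
  "rows": [
    [1,[0,-0.004,0],[0,0,0]],
    [1,[0,0,0],[0,0,0]]
  ]
}}

```text
clock: 10.8
eef_pos: [0.4242, -0.2484, 0.1195]
eef_rot: [0.687, 0.726, 0.0, 0.0]
ft_force: [3.6, 0.6, -1.5]
width: 0.0881
grasp_force: 1.5
```

Call:
{"name": "arm_command", "arguments": {
  "rows": [
    [1,[0,-0.003,0],[0,0,0]],
    [1,[0,0,0],[0,0,0]]
  ]
}}

```text
clock: 11.0
eef_pos: [0.423, -0.2486, 0.1205]
eef_rot: [0.687, 0.727, 0.002, 0.002]
ft_force: [9.2, 0.6, -1.2]
width: 0.0879
grasp_force: 3.6
```

Call:
{"name": "arm_command", "arguments": {
  "rows": [
    [1,[0,0.012,0],[0,0,0]],
    [1,[0,0.014,0],[0,0,0]],
    [1,[0,0,-0.04],[0,0,0]],
    [1,[0,0,-0.04],[0,0,0]],
    [1,[0,0,0],[0,0,0]]
  ]
}}

```text
clock: 11.5
eef_pos: [0.4487, -0.2484, 0.2061]
eef_rot: [0.687, 0.726, 0.0, 0.004]
ft_force: [0.3, -0.7, 0.8]
width: 0.0877
grasp_force: 0.0
```

Call:
{"name": "arm_command", "arguments": {
  "rows": [
    [1,[0.022,0,0],[0,0,0]],
    [1,[0.022,0,0],[0,0,0]],
    [1,[0.022,0,0],[0,0,0]],
    [1,[0,0,0],[0,0,0]]
  ]
}}

```text
clock: 11.9
eef_pos: [0.4433, -0.1797, 0.1994]
eef_rot: [0.687, 0.727, -0.0, -0.001]
ft_force: [-0.5, -1.4, -0.2]
width: 0.0878
grasp_force: 0.0
```

Call:
{"name": "arm_command", "arguments": {
  "rows": [
    [1,[0,0,0.03],[0,0,0]],
    [1,[0,0,0.03],[0,0,0]],
    [1,[0,0,0.02],[0,0,0]],
    [1,[0,0.009,0],[0,0,0]],
    [1,[0,0.008,0],[0,0,0]]
  ]
}}

```text
clock: 12.4
eef_pos: [0.4609, -0.181, 0.1198]
eef_rot: [0.688, 0.726, -0.0, -0.0]
ft_force: [-0.4, -0.6, 0.8]
width: 0.0882
grasp_force: 0.0
```

Call:
{"name": "arm_command", "arguments": {
  "rows": [
    [1,[0,0.004,0],[0,0,0]],
    [1,[0,0,0],[0,0,0]]
  ]
}}

```text
clock: 12.6
eef_pos: [0.4656, -0.1806, 0.1211]
eef_rot: [0.687, 0.726, 0.0, 0.001]
ft_force: [-0.2, -0.2, 0.0]
width: 0.088
grasp_force: 0.0
```

Call:
{"name": "arm_command", "arguments": {
  "rows": [
    [1,[0,0.004,0],[0,0,0]],
    [1,[0,0.004,0],[0,0,0]],
    [1,[0,0,0],[0,0,0]]
  ]
}}

```text
clock: 12.9
eef_pos: [0.4727, -0.1798, 0.1199]
eef_rot: [0.687, 0.726, 0.0, 0.0]
ft_force: [0.1, 0.4, -0.7]
width: 0.088
grasp_force: 0.0
```

Call:
{"name": "arm_command", "arguments": {
  "rows": [
    [1,[0,0.004,0],[0,0,0]],
    [1,[0,0,0],[0,0,0]]
  ]
}}

```text
clock: 13.1
eef_pos: [0.4763, -0.1796, 0.1196]
eef_rot: [0.687, 0.726, -0.0, -0.0]
ft_force: [-0.4, -0.1, -0.1]
width: 0.088
grasp_force: 0.2
```

Call:
{"name": "arm_command", "arguments": {
  "rows": [
    [1,[0,0.003,0],[0,0,0]],
    [1,[0,0,0],[0,0,0]]
  ]
}}

```text
clock: 13.3
eef_pos: [0.4792, -0.1795, 0.1198]
eef_rot: [0.687, 0.726, -0.0, -0.0]
ft_force: [-2.5, -0.7, 2.5]
width: 0.0879
grasp_force: 1.3
```

Call:
{"name": "arm_command", "arguments": {
  "rows": [
    [1,[0,0.003,0],[0,0,0]],
    [1,[0,0,0],[0,0,0]]
  ]
}}

```text
clock: 13.5
eef_pos: [0.4819, -0.1794, 0.1199]
eef_rot: [0.687, 0.726, -0.0, -0.0]
ft_force: [-4.6, -1.1, 3.3]
width: 0.0876
grasp_force: 2.4
```

Call:
{"name": "arm_command", "arguments": {
  "rows": [
    [1,[0,0.002,0],[0,0,0]],
    [1,[0,0,0],[0,0,0]]
  ]
}}

```text
clock: 13.7
eef_pos: [0.483, -0.1794, 0.1203]
eef_rot: [0.688, 0.726, -0.001, -0.001]
ft_force: [-9.0, 0.1, 6.9]
width: 0.0879
grasp_force: 4.7
```

Blocked as well. Returning it home, then on to +99.

Call:
{"name": "arm_command", "arguments": {
  "rows": [
    [1,[0,-0.015,0],[0,0,0]],
    [1,[0,-0.015,0],[0,0,0]],
    [1,[0,-0.015,0],[0,0,0]],
    [1,[0,-0.012,0],[0,0,0]],
    [1,[0,0,0],[0,0,0]]
  ]
}}

```text
clock: 14.2
eef_pos: [0.4271, -0.1823, 0.1197]
eef_rot: [0.688, 0.726, 0.0, 0.0]
ft_force: [0.5, 0.9, 0.3]
width: 0.0878
grasp_force: 0.0
```

Call:
{"name": "arm_command", "arguments": {
  "rows": [
    [1,[0,-0.004,0],[0,0,0]],
    [1,[0,0,0],[0,0,0]]
  ]
}}

```text
clock: 14.4
eef_pos: [0.4239, -0.1824, 0.1197]
eef_rot: [0.687, 0.726, 0.0, 0.0]
ft_force: [1.0, -0.1, 1.4]
width: 0.0878
grasp_force: 0.4
```

Call:
{"name": "arm_command", "arguments": {
  "rows": [
    [1,[0,-0.004,0],[0,0,0]],
    [1,[0,0,0],[0,0,0]]
  ]
}}

```text
clock: 14.6
eef_pos: [0.42, -0.1826, 0.1195]
eef_rot: [0.687, 0.726, 0.001, 0.001]
ft_force: [4.9, 0.0, -1.7]
width: 0.0877
grasp_force: 2.4
```

Call:
{"name": "arm_command", "arguments": {
  "rows": [
    [1,[0,-0.003,0],[0,0,0]],
    [1,[0,0,0],[0,0,0]]
  ]
}}

```text
clock: 14.8
eef_pos: [0.4189, -0.1827, 0.1206]
eef_rot: [0.687, 0.727, 0.002, 0.003]
ft_force: [10.6, 0.3, -1.4]
width: 0.0874
grasp_force: 4.2
```

Call:
{"name": "arm_command", "arguments": {
  "rows": [
    [1,[0,0.012,0],[0,0,0]],
    [1,[0,0.014,0],[0,0,0]],
    [1,[0,0,-0.04],[0,0,0]],
    [1,[0,0,-0.04],[0,0,0]],
    [1,[0,0,0],[0,0,0]]
  ]
}}

```text
clock: 15.3
eef_pos: [0.4439, -0.1823, 0.206]
eef_rot: [0.687, 0.726, 0.001, 0.004]
ft_force: [0.5, 0.1, 0.7]
width: 0.0877
grasp_force: 0.0
```

Call:
{"name": "arm_command", "arguments": {
  "rows": [
    [1,[0.022,0,0],[0,0,0]],
    [1,[0.022,0,0],[0,0,0]],
    [1,[0.022,0,0],[0,0,0]],
    [1,[0,0,0],[0,0,0]]
  ]
}}

```text
clock: 15.7
eef_pos: [0.4383, -0.1138, 0.1992]
eef_rot: [0.687, 0.727, -0.0, -0.001]
ft_force: [0.8, -0.5, -0.5]
width: 0.0878
grasp_force: 0.0
```

Call:
{"name": "arm_command", "arguments": {
  "rows": [
    [1,[0,0,0.03],[0,0,0]],
    [1,[0,0,0.03],[0,0,0]],
    [1,[0,0,0.02],[0,0,0]],
    [1,[0,0.009,0],[0,0,0]],
    [1,[0,0.008,0],[0,0,0]]
  ]
}}

```text
clock: 16.2
eef_pos: [0.4562, -0.1151, 0.1198]
eef_rot: [0.688, 0.726, -0.0, -0.0]
ft_force: [0.3, 0.8, 0.1]
width: 0.0879
grasp_force: 0.0
```

Call:
{"name": "arm_command", "arguments": {
  "rows": [
    [1,[0,0.004,0],[0,0,0]],
    [1,[0,0.004,0],[0,0,0]],
    [1,[0,0,0],[0,0,0]]
  ]
}}

```text
clock: 16.5
eef_pos: [0.4646, -0.1143, 0.1206]
eef_rot: [0.687, 0.726, 0.0, 0.001]
ft_force: [0.2, 0.4, 0.2]
width: 0.0881
grasp_force: 0.0
```

Call:
{"name": "arm_command", "arguments": {
  "rows": [
    [1,[0,0.004,0],[0,0,0]],
    [1,[0,0,0],[0,0,0]]
  ]
}}

```text
clock: 16.7
eef_pos: [0.468, -0.1139, 0.1199]
eef_rot: [0.687, 0.726, 0.0, 0.0]
ft_force: [0.1, -0.4, 0.3]
width: 0.0878
grasp_force: 0.0
```

Contact is expected near x = 0.473.

Call:
{"name": "arm_command", "arguments": {
  "rows": [
    [1,[0,0.004,0],[0,0,0]],
    [1,[0,0.004,0],[0,0,0]],
    [1,[0,0,0],[0,0,0]]
  ]
}}

```text
clock: 17.0
eef_pos: [0.4757, -0.1136, 0.1197]
eef_rot: [0.687, 0.726, -0.0, -0.0]
ft_force: [-1.7, -0.6, 1.4]
width: 0.0877
grasp_force: 0.8
```

Call:
{"name": "arm_command", "arguments": {
  "rows": [
    [1,[0,0.003,0],[0,0,0]],
    [1,[0,0,0],[0,0,0]]
  ]
}}

```text
clock: 17.2
eef_pos: [0.4788, -0.1134, 0.1197]
eef_rot: [0.687, 0.726, -0.0, 0.0]
ft_force: [-2.2, 0.3, 1.4]
width: 0.0881
grasp_force: 1.0
```

Call:
{"name": "arm_command", "arguments": {
  "rows": [
    [1,[0,0.004,0],[0,0,0]],
    [1,[0,0,0],[0,0,0]]
  ]
}}

```text
clock: 17.4
eef_pos: [0.483, -0.1131, 0.1196]
eef_rot: [0.687, 0.726, 0.0, 0.0]
ft_force: [0.2, -0.7, 1.4]
width: 0.0878
grasp_force: 0.6
```

Call:
{"name": "arm_command", "arguments": {
  "rows": [
    [1,[0,0.004,0],[0,0,0]],
    [1,[0,0,0],[0,0,0]]
  ]
}}

```text
clock: 17.6
eef_pos: [0.4871, -0.1129, 0.1195]
eef_rot: [0.687, 0.726, 0.0, 0.0]
ft_force: [-0.9, 0.6, 1.0]
width: 0.0877
grasp_force: 0.4
```

Call:
{"name": "arm_command", "arguments": {
  "rows": [
    [1,[0,0.005,0],[0,0,0]],
    [1,[0,0,0],[0,0,0]]
  ]
}}

```text
clock: 17.8
eef_pos: [0.4922, -0.1126, 0.1195]
eef_rot: [0.687, 0.726, 0.0, 0.0]
ft_force: [-1.3, -0.1, 0.7]
width: 0.0877
grasp_force: 0.2
```

Call:
{"name": "arm_command", "arguments": {
  "rows": [
    [1,[0,0.005,0],[0,0,0]],
    [1,[0,0,0],[0,0,0]]
  ]
}}

```text
clock: 18.0
eef_pos: [0.4971, -0.1123, 0.1195]
eef_rot: [0.687, 0.726, 0.0, 0.0]
ft_force: [-0.6, -0.2, 0.4]
width: 0.0877
grasp_force: 0.1
```

Call:
{"name": "arm_command", "arguments": {
  "rows": [
    [1,[0,0.005,0],[0,0,0]],
    [1,[0,0,0],[0,0,0]]
  ]
}}

```text
clock: 18.2
eef_pos: [0.5021, -0.112, 0.1196]
eef_rot: [0.687, 0.726, 0.0, 0.0]
ft_force: [-0.7, 0.2, 0.4]
width: 0.0883
grasp_force: 0.1
```

Free. Carrying it over.

Call:
{"name": "arm_command", "arguments": {
  "rows": [
    [1,[0,0.009,0],[0,0,0]],
    [1,[0,0.009,0],[0,0,0]],
    [1,[0,0.009,0],[0,0,0]],
    [1,[0,0.009,0],[0,0,0]],
    [1,[0,0,0],[0,0,0]]
  ]
}}

```text
clock: 18.7
eef_pos: [0.5371, -0.1101, 0.119]
eef_rot: [0.687, 0.726, -0.001, -0.002]
ft_force: [-3.9, -0.7, 2.0]
width: 0.0874
grasp_force: 1.8
```

Call:
{"name": "arm_command", "arguments": {
  "rows": [
    [1,[0,0.004,0],[0,0,0]],
    [1,[0,0.002,0],[0,0,0]],
    [1,[0,0,0],[0,0,0]]
  ]
}}

```text
clock: 19.0
eef_pos: [0.5419, -0.1098, 0.1182]
eef_rot: [0.688, 0.726, -0.002, -0.002]
ft_force: [-9.0, -0.7, 1.8]
width: 0.088
grasp_force: 4.5
```

Call:
{"name": "arm_command", "arguments": {
  "rows": [
    [1,[0,0.002,0],[0,0,0]],
    [1,[0,0,0],[0,0,0]]
  ]
}}

```text
clock: 19.2
eef_pos: [0.5433, -0.1097, 0.1179]
eef_rot: [0.688, 0.726, -0.003, -0.003]
ft_force: [-10.6, 0.3, -0.7]
width: 0.0879
grasp_force: 5.1
```

Run:
```python
from h import *
c=read_camera("top");s=read_camera("side")
a=cv2.resize(c["image"][165:265,290:420,::-1],(520,400),interpolation=2);b=cv2.resize(s["image"][110:210,220:350,::-1],(520,400),interpolation=2)
cv2.imwrite("pics/c3.png",cv2.resize(np.hstack([a,b]),(800,308)))
for _ in range(3): print(get_state()["ft_force"],get_state()["eef_pos"]); read_camera("side")
```

```text
[-9.76050586 -0.55522003  0.40745325] [ 0.54347358 -0.1096878   0.11785969]
[-9.4386355  -1.54873041  0.15197145] [ 0.54349377 -0.10971581  0.11788731]
[-9.77188953 -0.11010359  0.7275241 ] [ 0.54350847 -0.10966923  0.11787173]
```

View pics/c3.png

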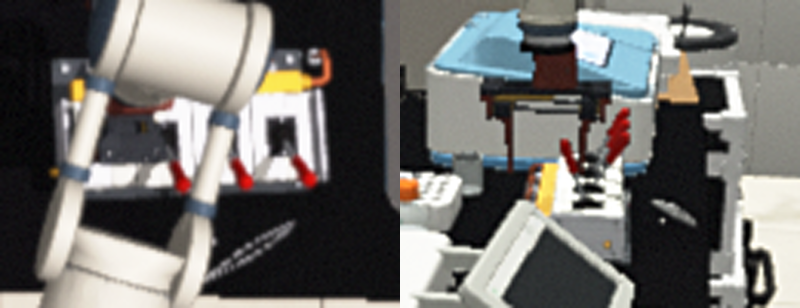

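The side half shows the lever at (567, 150), near 25° and not clearly at the stop. The finger tips are low on the grip, so I'll go higher for better leverage and finish there.

Call:
{"name": "arm_command", "arguments": {
  "rows": [
    [1,[0,-0.008,0],[0,0,0]],
    [1,[0,0,-0.008],[0,0,0]],
    [1,[0,0,-0.008],[0,0,0]],
    [1,[0,0,0],[0,0,0]]
  ]
}}

```text
clock: 19.85
eef_pos: [0.5389, -0.1103, 0.1381]
eef_rot: [0.687, 0.726, 0.001, 0.002]
ft_force: [-0.2, -0.1, 0.4]
width: 0.0878
grasp_force: 0.0
```

Call:
{"name": "arm_command", "arguments": {
  "rows": [
    [1,[0,0.004,0],[0,0,0]],
    [1,[0,0.004,0],[0,0,0]],
    [1,[0,0,0],[0,0,0]]
  ]
}}

```text
clock: 20.15
eef_pos: [0.5459, -0.1095, 0.1352]
eef_rot: [0.687, 0.726, -0.0, -0.0]
ft_force: [0.0, -0.3, 0.3]
width: 0.0879
grasp_force: 0.0
```

Call:
{"name": "arm_command", "arguments": {
  "rows": [
    [1,[0,0.003,0],[0,0,0]],
    [1,[0,0,0],[0,0,0]]
  ]
}}

```text
clock: 20.35
eef_pos: [0.5475, -0.1095, 0.1347]
eef_rot: [0.687, 0.726, -0.001, -0.001]
ft_force: [-3.9, 0.2, 0.1]
width: 0.0876
grasp_force: 2.3
```

Call:
{"name": "arm_command", "arguments": {
  "rows": [
    [1,[0,0.003,0],[0,0,0]],
    [1,[0,0,0],[0,0,0]]
  ]
}}

```text
clock: 20.55
eef_pos: [0.5505, -0.1093, 0.1344]
eef_rot: [0.687, 0.726, -0.001, -0.001]
ft_force: [-2.0, -0.2, -1.8]
width: 0.088
grasp_force: 1.2
```

Call:
{"name": "arm_command", "arguments": {
  "rows": [
    [1,[0,0.003,0],[0,0,0]],
    [1,[0,0,0],[0,0,0]]
  ]
}}

```text
clock: 20.75
eef_pos: [0.5549, -0.1091, 0.1355]
eef_rot: [0.687, 0.726, 0.0, 0.0]
ft_force: [-1.5, -0.2, -0.1]
width: 0.0874
grasp_force: 0.7
```

Moving freely with 2–4 N, so the stop is still ahead.

Call:
{"name": "arm_command", "arguments": {
  "rows": [
    [1,[0,0.003,0],[0,0,0]],
    [1,[0,0,0],[0,0,0]]
  ]
}}

```text
clock: 20.95
eef_pos: [0.558, -0.109, 0.1358]
eef_rot: [0.687, 0.726, 0.0, 0.0]
ft_force: [-2.4, -0.4, -1.1]
width: 0.0879
grasp_force: 0.7
```

Call:
{"name": "arm_command", "arguments": {
  "rows": [
    [1,[0,0.002,0],[0,0,0]],
    [1,[0,0,0],[0,0,0]]
  ]
}}

```text
clock: 21.15
eef_pos: [0.5597, -0.1089, 0.1357]
eef_rot: [0.687, 0.726, 0.0, 0.0]
ft_force: [-1.3, -0.4, -0.1]
width: 0.0876
grasp_force: 0.8
```

Call:
{"name": "arm_command", "arguments": {
  "rows": [
    [1,[0,0.002,0],[0,0,0]],
    [1,[0,0,0],[0,0,0]]
  ]
}}

```text
clock: 21.35
eef_pos: [0.5617, -0.1088, 0.1356]
eef_rot: [0.687, 0.726, 0.0, 0.0]
ft_force: [-2.7, 0.0, -1.4]
width: 0.0879
grasp_force: 0.9
```

Call:
{"name": "arm_command", "arguments": {
  "rows": [
    [1,[0,0.002,0],[0,0,0]],
    [1,[0,0,0],[0,0,0]]
  ]
}}

```text
clock: 21.55
eef_pos: [0.5635, -0.1087, 0.1356]
eef_rot: [0.687, 0.726, -0.0, -0.0]
ft_force: [-4.0, -1.1, -0.5]
width: 0.0876
grasp_force: 1.4
```

Call:
{"name": "arm_command", "arguments": {
  "rows": [
    [1,[0,0.002,0],[0,0,0]],
    [1,[0,0,0],[0,0,0]]
  ]
}}

```text
clock: 21.75
eef_pos: [0.5639, -0.1087, 0.1352]
eef_rot: [0.688, 0.726, -0.002, -0.002]
ft_force: [-8.7, -0.5, 0.8]
width: 0.0878
grasp_force: 4.4
```

One more small step to seat it, then release and lift clear.

Call:
{"name": "arm_command", "arguments": {
  "rows": [
    [1,[0,0.002,0],[0,0,0]],
    [1,[0,0,0],[0,0,0]]
  ]
}}

```text
clock: 21.95
eef_pos: [0.5642, -0.1087, 0.1349]
eef_rot: [0.688, 0.726, -0.003, -0.003]
ft_force: [-15.4, -0.8, 2.7]
width: 0.0877
grasp_force: 7.7
```

Call:
{"name": "arm_command", "arguments": {
  "rows": [
    [1,[0,-0.014,0],[0,0,0]],
    [1,[0,-0.006,0],[0,0,0]],
    [1,[0,0,-0.04],[0,0,0]],
    [1,[0,0,-0.04],[0,0,0]],
    [1,[0,0,-0.04],[0,0,0]]
  ]
}}

```text
clock: 22.45
eef_pos: [0.5478, -0.1094, 0.2574]
eef_rot: [0.687, 0.726, 0.001, 0.001]
ft_force: [1.2, -0.4, 0.0]
width: 0.0879
grasp_force: 0.0
```

Call:
{"name": "arm_command", "arguments": {
  "rows": [
    [1,[0.04,-0.01,-0.02],[0,0,0]],
    [1,[0.045,-0.015,0],[0,0,0]],
    [1,[0.045,-0.015,0],[0,0,0]],
    [1,[0.045,-0.015,0],[0,0,0]],
    [1,[0,0,0],[0,0,0]]
  ]
}}

```text
clock: 22.95
eef_pos: [0.482, 0.0667, 0.2772]
eef_rot: [0.685, 0.729, 0.002, 0.001]
ft_force: [0.2, -1.2, 0.5]
width: 0.0877
grasp_force: 0.0
```

Run:
```python
from h import *
c=read_camera("top");s=read_camera("side")
a=cv2.resize(c["image"][165:265,290:420,::-1],(520,400),interpolation=2);b=cv2.resize(s["image"][110:210,220:350,::-1],(520,400),interpolation=2)
cv2.imwrite("pics/c4.png",cv2.resize(np.hstack([a,b]),(800,308)))
print(get_state()["eef_pos"],get_state()["clock"])
```

```text
[0.4832343  0.06310102 0.27645956] 23.05
```

View pics/c4.png

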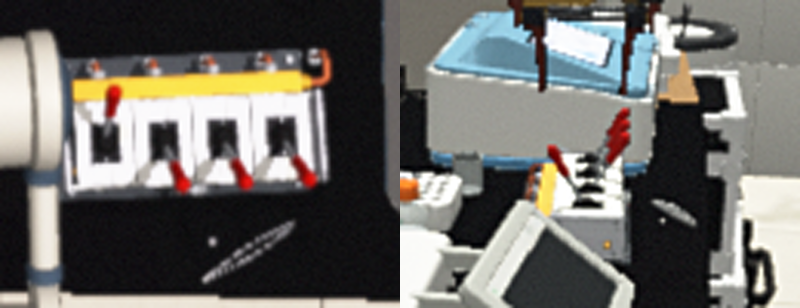

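The +99 lever is now fully open (tip at (112, 92) top, (553, 150) side). The other three are at home, the bar end is out again at (607, 243), and the arm is clear.

```bash
python3 -c "
from cell import hand_in
print(hand_in())"
```

```text
the job is handed in; nothing more can be done
None
```

Job handed in at about 23 s: the open lever (y = -99) is fully home, the free lever (+99) is fully open against its stop, and the two blocked levers (-33 and +33) were felt with at most 14 N and pushed back home. The most I pressed on any lever was 19.8 N, against the home stop of the first one.

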